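# Unclip the blade cassette from its bench dock

## Task

Swing the bench magnifier's arm to one side, well clear of the blade cassette (either way will do), then pinch the cassette's two side catches together, lift it out of its aluminium dock and finish holding it still and upright, pinched by its catches, about 10 cm above the dock. Do not put it down or let go at the end, leave the magnifier swung aside, and do not disturb the other things on the slab.

Things in the scene. Friction and masses are not known exactly. Their poses are not given: they have to be found in the camera images.
- cassette_grip (a point): point midway between the two side catches of the dark grey blade cassette (56 x 50 x 68 mm tall, 0.1 to 0.2 kg), 51 mm above its underside. Ribbed catch pads, 28 mm wide, 34 mm tall, centred at this height, stand on its +y and -y sides: 62 mm across both at rest, 46 mm pressed home. z up, y along the pinch line. Loose in the dock, 2 mm play. Steel blade edges in its top
- catch_left (a joint): how far the +y catch is pressed in, m: 0 at rest, 0.008 home. A spring pushes it out, about 2 N at rest and 6 N home. Its hook, under the lip of the dock's wall, is free of it from about 0.005 on; unpressed, it locks the cassette in the dock
- catch_right (a joint): the same for the -y catch
- dock: cast aluminium dock, an open-topped socket fixed on the slab, 94 (x) x 92 (y) x 32 mm tall; origin under its centre, on the slab (slab's top is 30 mm above the work surface). The cassette stands in it, axes parallel, on a floor 6 mm above the origin: its catch pads begin 8 mm above the dock's top, the point to pinch is 57 mm above this origin
- mag_arm (a joint): angle of the magnifier's swing arm about its upright pivot, rad, counter-clockwise from above; 0 is straight over the cassette, stops at -1.4 and 1.4. Stiff hinge (about 0.15 N m): stays where it is left
- pivot (a point): point on the pivot axis of the magnifier arm, at the height of the middle of the handle pin; the post (22 mm thick, foot 72 mm across, its top and the arm's hub ending 137 mm above the slab) stands 150 mm from the cassette's centre on the dock's +x side
- pin (a point): middle of the black handle pin of the magnifier arm, an upright round pin 12 mm thick and 45 mm tall, standing on a lug at the arm's free end, 206 mm from the pivot axis; it can be gripped from above or pushed sideways
- lens (a point): centre of the magnifier's round lens (100 mm across with its white frame, 14 mm thick, underside 115 mm above the slab), 150 mm from the pivot axis; at the start it hangs over the cassette, whose top is 74 mm above the slab
- visor_a: smoky grey visor segment, 120 x 3.5 x 85 mm, upright in a slotted aluminium stand at one side; top 95 mm above the slab; leave alone. Origin at the middle of its lower edge
- visor_b: the other visor segment in the same stand, same size; leave alone
- tray: grey metal tray of sprues, 130 x 100 x 35 mm; leave alone. Origin under its centre
- switch_cover: black switch cover lying on the slab, 85 x 60 x 28 mm; leave alone. Origin under its centre
- brush: brass-bristled wooden brush lying bristles up, 200 mm (x) by 32 by 36 mm; leave alone. Origin under its centre
- nipper: sprue nipper with yellow grips, lying flat, 135 mm (x) by 58 by 14 mm; leave alone. Origin under its joint
- scraper: black-handled scraper lying flat, 168 mm (x) by 22 by 18 mm; leave alone. Origin under its middle
Things that resemble listed ones, but are neither listed nor needed, are in the scene too. Leave any green, orange or pink look-alike of the part that bears cassette_grip alone.

How it is judged:
On the way, in this order (a step that is already met when the one before it is completed fails the run):
1. the magnifier arm is swung at least 0.7 rad aside while the cassette is still seated ((value of joint mag_arm above 0.7 rad or value of joint mag_arm below -0.7 rad) and z of cassette_grip in the frame of dock below 0.062 m), for 0.2 s.
2. both catches are pressed in at least 5 mm by the fingers with the cassette still in the dock (value of joint each of catch_left, catch_right above 0.005 m and contact force between the fingers and cassette above 1 N and z of cassette_grip in the frame of dock below 0.075 m), for 0.05 s.
At the end, for the whole second after the job is handed in: fingers hold the cassette, both catches pressed in at least 5 mm, underside 50 mm or more above the dock's top (pinch point 133 mm above the slab), within 0.3 rad of upright, under 0.03 m/s, touching neither dock nor magnifier; the magnifier arm at least 0.7 rad to either side (z of cassette_grip in the frame of dock above 0.133 m and angle between cassette_grip's own z axis and vertical below 0.3 rad and linear speed of cassette below 0.03 m/s and contact force between the fingers and cassette above 1 N and value of joint each of catch_left, catch_right above 0.005 m and contact force between cassette and dock below 0.1 N and contact force between cassette and mag_post below 0.1 N and (value of joint mag_arm above 0.7 rad or value of joint mag_arm below -0.7 rad)); the arm keeps its last pose, push and grip.
It fails at once if one of the other things on the slab is moved more than 30 mm (distance of any of visor_a, visor_b, tray, switch_cover, brush, nipper, scraper from where it was at the start of the episode above 0.03 m).
It also fails if it takes over 45 s, if anything falls off the work surface, if the arm or the gripper's body presses on something with over 40 N, if the wrist force passes 120 N, or if a joint passes its speed limit or range.

## Robot

A 6-joint arm with a two-finger parallel gripper is mounted at the origin on the work surface. World frame = base frame: x ahead of the robot, y to its left, z up, the work surface at z = 0. Lengths are in m, angles in rad, forces in N, time in s.
With the tool pointing down it reaches from about 0.4 to 0.825 m from the base axis. Payload 7 kg.
Tool frame: the origin (TCP) lies at the very end of the fingers, on their centre line; the grasp point (between the pads) lies 19 mm behind it; z points along the fingers, y is the direction in which the jaws open and shut (so a half turn about z gives the same grasp; the last joint's range is limited). The gripper opens to 88 mm and grips with 3 to 60 N. Pads are 19 mm wide; open, the fingers measure 130 mm over their backs; the gripper's body (78 mm by 193 mm) begins 47 mm behind the grasp point.
Start: joints at [1.473, 0.359, 0.012, 0, -1.224, -0.288], TCP at [0.254, 0.625, 0.227] pointing down, gripper open.
Joint ranges: [-3.07, 3.07], [-1.43, 2.12], [-1.02, 1.25], [-3.03, 1.67], [-3.05, -0], [-3.03, 3.03]. Speed limits (rad/s): [2.39, 2.39, 3.01, 3.14, 3.14, 3.14].

## Interface

Orientations are given as [roll, pitch, yaw] about the fixed x, y, z axes, in that order (R = Rz(yaw) Ry(pitch) Rx(roll)).
In Python, from station import arm gives the robot as it stands.
- The arm moves only by the shell command python3 -m inch 'ROWS' [FORCE]. ROWS is text: rows parted by semicolons, each of 7 numbers parted by spaces: the closure, from 0 (fully open) to 1 (shut), then the shift along the tool's x, y, z each as a share of 300 mm, from -1 to 1, then the turn, a rotation vector about the tool's x, y, z each as a share of 60 degrees, from -1 to 1. In form: grip tx ty tz rx ry rz; .... A call has 1 to 12 rows; each row is the pose to reach, as a shift and turn from the pose commanded when the call began, along the tool's axes at that moment; what a row does not reach only later rows make up. A row lasts 1/10 s, in which the tool goes at most 50 mm and 8.59 degrees, less where a joint would pass 70% of its speed; a pose out of reach is approached as far as the arm can. A call with a number of a shift or a turn outside -1 to 1 is refused whole. A call with a gripper value outside its range is refused whole. The fingers move at their own pace and stop on an object; FORCE is the grip in N (left out, the last holds). Time passes only in rows, so rows that repeat a pose let the fingers close. It gives the time, the measured TCP pose, the force and the opening at its end, in the units of the state.
- arm.get_state(): the state, without advancing time (a new reading comes with each control period).
- arm.grab_frame(name): name is "side" or "top"; returns a dict with "img" (420x560x3 uint8, red, green, blue), "range_z" (420x560 float32, m along the optical axis (not along the pixel's ray), 0 where there is no reading), "fx", "fy", "cx", "cy" (pixels), "dist" ([k1, k2, p1, p2, k3] as OpenCV has them; the pictures are not rectified), "extrinsics" (4x4, takes a point from world to camera coordinates). Camera axes: x right, y up, looking along -z (the intrinsics and any distortion apply to the point x, -y, -z); pixel columns grow to the right and rows downward; lengths in m; the calibration is good to about 2 mm. A picture is of the moment at which its call begins.
- arm.job_done(): hands the job in, once; it reports no verdict.
The state is a dict: "t": time; "q": joint angles; "qd": joint speeds; "joint_efforts": joint torques, N m; "eef_pos": TCP position; "ee_rot": TCP orientation; "force": force on the tool from outside, world axes, zero at the start; "moment": the same for the moment, N m; "width": finger opening in m.
Only numpy, scipy, OpenCV 4.12 (cv2) and the standard library are available. Lean on these libraries where they do the work, as an engineer would, in place of code of your own. Each camera call takes 0.05 s, during which the arm holds its last target.

## Working session

There is one attempt and no reset: what is moved stays moved. The work goes in short steps, Python scripts to look and compute and a shell command to move; the robot and the scene stay as the last step left them, time stands still between calls to the robot, and variables do not carry over. Pictures are saved under pics/ and viewed, and the job is handed in when it is done.

```bash
ls; mkdir -p pics; cat > h.py <<'E'
from station import arm
import numpy as np, cv2
def grab(name,fn=None):
    f=arm.grab_frame(name)
    np.savez('%s.npz'%name,**{k:np.array(v) for k,v in f.items()})
    if fn: cv2.imwrite('pics/'+fn,f['img'][:,:,::-1])
    return f
def load(name): return dict(np.load('%s.npz'%name))
def cloud(f):
    K=np.array([[f['fx'],0,f['cx']],[0,f['fy'],f['cy']],[0,0,1]],float)
    h,w=f['range_z'].shape
    u,v=np.meshgrid(np.arange(w),np.arange(h))
    p=cv2.undistortPoints(np.stack([u,v],-1).reshape(-1,1,2).astype(np.float64),K,np.array(f['dist'],float)).reshape(h,w,2)
    z=f['range_z'].astype(float)
    P=np.stack([p[...,0]*z,-p[...,1]*z,-z],-1)
    E=np.linalg.inv(np.array(f['extrinsics'],float))
    W=P@E[:3,:3].T+E[:3,3]
    W[z==0]=np.nan
    return W
E
python3 - <<'E'
from h import *
print(arm.get_state())
for n in('side','top'):
    f=grab(n,n+'0.png'); E=np.linalg.inv(f['extrinsics']); print(n,E[:3,3],-E[:3,2])
E
```

```text
pics
{'t': 0.0, 'q': array([ 1.47308856e+00,  3.59440540e-01,  1.10848739e-02, -3.38475213e-04,
       -1.22409625e+00, -2.88133030e-01]), 'qd': array([ 0.00035635, -0.00048188,  0.00134083,  0.00069745, -0.00021948,
        0.00087591]), 'joint_efforts': array([ 1.87458012e-03, -5.82719529e+01,  2.93049413e+01,  6.99699953e+00,
        7.22914396e-03, -1.47234255e-04]), 'eef_pos': array([0.25385439, 0.62493571, 0.22560141]), 'ee_rot': array([ 3.13991489e+00, -1.65431213e-04, -3.85955931e-01]), 'force': array([0.29432736, 0.17402512, 0.52110271]), 'moment': array([-0.01020906,  0.02850114, -0.03907263]), 'width': 0.08769988584346719}
side [-0.00636958 -0.96087179  0.91210554] [ 0.40582307  0.68125375 -0.60926264]
top [ 0.25898009 -0.08760149  1.35818679] [ 0.17004991  0.00761419 -0.98540603]
```

View pics/side0.png

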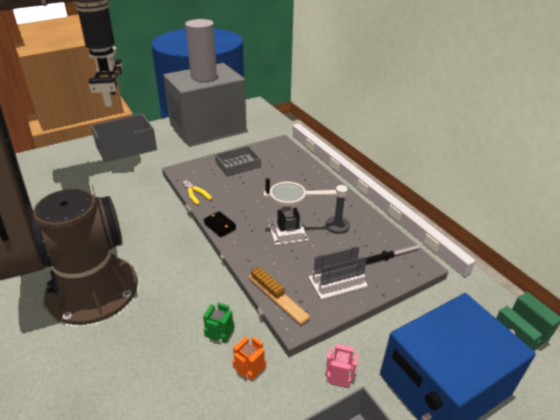

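View pics/top0.png

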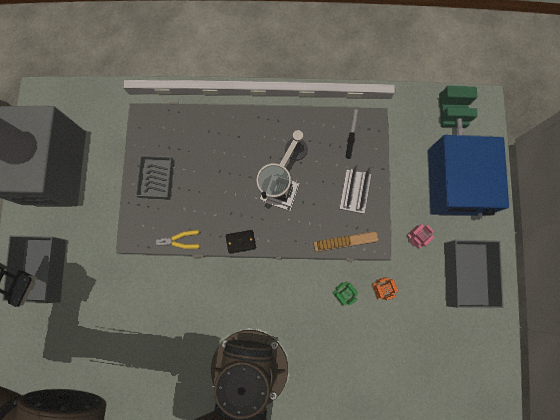

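The side view shows the cassette at (289,215), the lens at (288,192), the pin at (267,186) and the post at (340,205). In the top view the hub is at (298,135), the lens at (273,180) and the dock at (280,193). Next I'll measure these.

```bash
python3 - <<'E'
from h import *
for n,(x0,x1,y0,y1) in {'top':(225,345,110,230),'side':(240,370,160,260)}.items():
    f=load(n); W=cloud(f)
    c=f['img'][y0:y1,x0:x1,::-1]; cv2.imwrite(f'pics/{n}0z.png',cv2.resize(c,None,fx=6 if n=='side' else 5,fy=6 if n=='side' else 5,interpolation=cv2.INTER_CUBIC))
T=cloud(load('top'));S=cloud(load('side'))
for (u,v) in [(298,135),(264,197),(263,199),(273,180),(290,205),(285,195),(265,193),(130,240),(380,110),(350,140),(355,190),(240,240),(345,240),(155,178),(180,240)]: print('top',u,v,T[v,u].round(4))
for (u,v) in [(342,190),(267,182),(267,186),(288,192),(288,212),(285,214),(290,235)]: print('side',u,v,S[v,u].round(4))
E
```

```text
top 298 135 [ 0.6888 -0.1301  0.1651]
top 264 197 [ 0.5004 -0.0368  0.1744]
top 263 199 [ 0.4993 -0.0331  0.1507]
top 273 180 [ 0.5551 -0.0604  0.154 ]
top 290 205 [ 0.5001 -0.1125  0.0614]
top 285 195 [ 0.5216 -0.0962  0.1067]
top 265 193 [ 0.5064 -0.0403  0.2004]
top 130 240 [0.3836 0.3866 0.029 ]
top 380 110 [ 0.8311 -0.4042  0.0302]
top 350 140 [ 0.7199 -0.3016  0.0432]
top 355 190 [ 0.5559 -0.3159  0.0435]
top 240 240 [0.3898 0.0379 0.0527]
top 345 240 [ 0.3958 -0.281   0.0629]
top 155 178 [0.5836 0.3197 0.0339]
top 180 240 [0.3876 0.2277 0.0296]
side 342 190 [ 0.6853 -0.1344  0.166 ]
side 267 182 [ 0.502  -0.0376  0.1955]
side 267 186 [ 0.4996 -0.0418  0.1857]
side 288 192 [ 0.5566 -0.059   0.1567]
side 288 212 [ 0.5465 -0.0783  0.1034]
side 285 214 [ 0.5336 -0.0836  0.1048]
side 290 235 [ 0.5284 -0.1215  0.0584]
```

```bash
python3 - <<'E'
from h import *
# heights maps
A=[]
for n in('top','side'):
    W=cloud(load(n)).reshape(-1,3); A.append(W[~np.isnan(W).any(1)])
for n,W in zip(('top','side'),A):
    m=(abs(W[:,0]-0.55)<.35)&(abs(W[:,1])<.4)
    W=W[m]
    # slab height
    s=W[(W[:,2]>.015)&(W[:,2]<.045)]; print(n,'slab med z',np.median(s[:,2]))
    h=W[(W[:,2]>.135)&(W[:,2]<.18)]
    print(len(h)); 
    # hub: highest
    for lo in(.155,.16,.165): 
        q=h[h[:,2]>lo]; print(lo,len(q),q.mean(0) if len(q) else '', q.min(0) if len(q) else '',q.max(0)if len(q) else '')
E
```

```text
top slab med z 0.029184346573365216
1224
0.155 469 [ 0.5936662  -0.08061574  0.15909997] [ 0.49230554 -0.14189963  0.15500258] [ 0.70610092 -0.01151437  0.17796248]
0.16 129 [ 0.64505437 -0.10932575  0.16488667] [ 0.49856573 -0.14189963  0.16001515] [ 0.70455679 -0.01430037  0.17796248]
0.165 60 [ 0.67293348 -0.12107218  0.16810409] [ 0.49856573 -0.14184641  0.16506971] [ 0.70377028 -0.03126147  0.17796248]
side slab med z 0.03177882071251664
1090
0.155 750 [ 0.57866292 -0.07572755  0.15930705] [ 0.49225576 -0.14702508  0.15500005] [ 0.70234392 -0.00937428  0.17933292]
0.16 222 [ 0.59754598 -0.08561195  0.16462902] [ 0.49386313 -0.14702508  0.16001187] [ 0.70234392 -0.01241944  0.17933292]
0.165 90 [ 0.64243291 -0.10832367  0.16928466] [ 0.49721806 -0.14702508  0.16502179] [ 0.70234392 -0.03335557  0.17933292]
```

View pics/top0z.png

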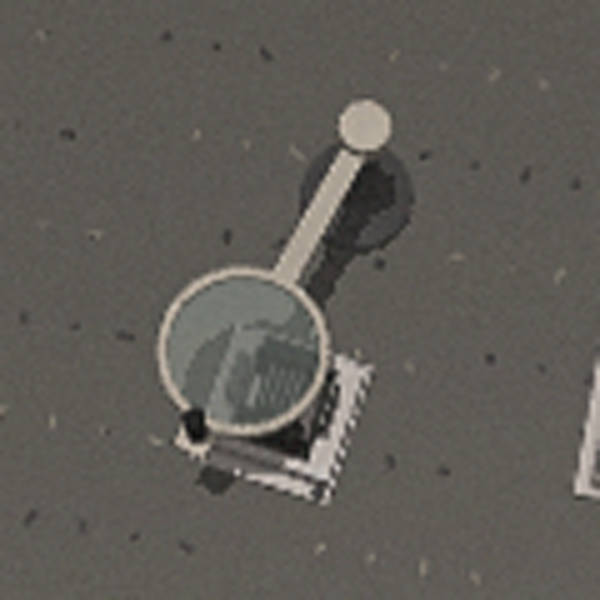

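View pics/side0z.png

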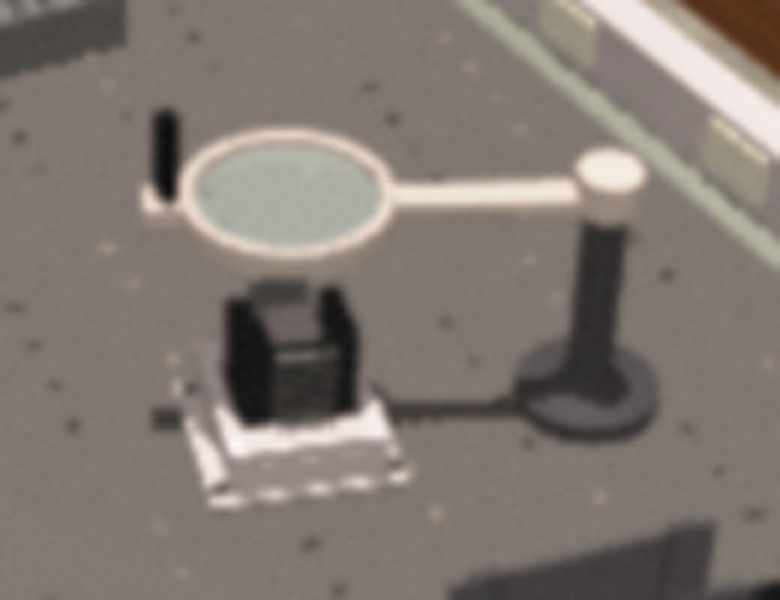

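```bash
cat >> h.py <<'E'
from scipy.spatial.transform import Rotation as R
def rows(targets,base=None):
    """targets: list of (x,y,z,yaw) tool down -> tx ty tz rx ry rz shares"""
    s=arm.get_state()
    p0=s['eef_pos']; R0=R.from_euler('xyz',s['ee_rot'])
    print('at',p0.round(4),s['ee_rot'].round(4),'w',round(s['width'],4),'t',s['t'],'F',s['force'].round(2),'q',s['q'].round(2))
    for x,y,z,yaw in targets:
        d=R0.inv().apply(np.array([x,y,z])-p0)/0.3
        r=(R0.inv()*R.from_euler('xyz',[np.pi,0,yaw])).as_rotvec()/np.deg2rad(60)
        print(d.round(4),r.round(4), 'rows>=',np.linalg.norm(d)*.3/.05, np.linalg.norm(r)*60/8.59)
E
python3 - <<'E'
from h import *
for n in('top','side'):
    W=cloud(load(n)).reshape(-1,3); I=load(n)['img'].reshape(-1,3)
    m=(abs(W[:,0]-0.5)<.05)&(abs(W[:,1]+.03)<.05)&(W[:,2]>.17)&(W[:,2]<.22)
    print(n,m.sum(),W[m].mean(0),W[m].min(0),W[m].max(0))
    h=(abs(W[:,0]-0.69)<.035)&(abs(W[:,1]+.13)<.035)&(W[:,2]>.163)&(W[:,2]<.18)
    print('hub',h.sum(),W[h].mean(0))
    W2=W[(abs(W[:,0]-.56)<.13)&(abs(W[:,1]+.06)<.15)]; I2=I[(abs(W[:,0]-.56)<.13)&(abs(W[:,1]+.06)<.15)]
    # white frame at z~.159
    k=(W2[:,2]>.15)&(W2[:,2]<.163)&(I2.min(1)>0)
    q=W2[k]; q=q[np.hypot(q[:,0]-.687,q[:,1]+.131)>.098];
    q=q[np.hypot(q[:,0]-.687,q[:,1]+.131)<.202]
    print('lens',len(q),q.min(0),q.max(0),q.mean(0))
    d=W2[(W2[:,2]>.056)&(W2[:,2]<.068)]; print('docktop',len(d), cv2.minAreaRect((d[:,:2]*1000).astype(np.float32)))
rows([(.504,-.041,.235,-.44)])
E
```

```text
top 22 [ 0.50328297 -0.03608107  0.19450685] [ 0.49963227 -0.04048842  0.17162368] [ 0.50877843 -0.03126147  0.20360784]
hub 77 [ 0.6888588  -0.1284118   0.16650755]
lens 834 [ 0.50528383 -0.10961217  0.15003527] [ 0.60562305 -0.01142168  0.16218123] [ 0.55559632 -0.06136121  0.15417126]
docktop 188 ((588.4871826171875, -116.18452453613281), (70.52201843261719, 186.38641357421875), 64.09227752685547)
side 60 [ 0.50189098 -0.03768882  0.18901372] [ 0.49666998 -0.04330232  0.1703692 ] [ 0.50961179 -0.02796324  0.20482093]
hub 74 [ 0.68512494 -0.13008169  0.16789908]
lens 689 [ 0.50195155 -0.11196878  0.15000836] [ 0.60172353 -0.00937428  0.16289276] [ 0.55239243 -0.06316963  0.15652669]
docktop 297 ((586.2191162109375, -117.43797302246094), (87.11481475830078, 197.09693908691406), 60.513824462890625)
at [0.2539 0.625  0.2258] [ 3.1402e+00 -1.0000e-04 -3.8590e-01] w 0.0877 t 0.1 F [-0.42  0.08 -0.08] q [ 1.47  0.36  0.01 -0.   -1.22 -0.29]
[ 1.608   1.743  -0.0282] [ 0.0013 -0.0001  0.0517] rows>= 14.229597214199586 0.36122938573169194
```

```bash
R="0 0.8 0.87 -0.03 0 0 0.05"; python3 -m inch '0 0.8 0.87 -0.03 0 0 0.05; 0 0.8 0.87 -0.03 0 0 0.05; 0 0.8 0.87 -0.03 0 0 0.05; 0 0.8 0.87 -0.03 0 0 0.05; 0 0.8 0.87 -0.03 0 0 0.05; 0 0.8 0.87 -0.03 0 0 0.05; 0 0.8 0.87 -0.03 0 0 0.05; 0 0.8 0.87 -0.03 0 0 0.05; 0 0.8 0.87 -0.03 0 0 0.05; 0 0.8 0.87 -0.03 0 0 0.05; 0 0.8 0.87 -0.03 0 0 0.05; 0 0.8 0.87 -0.03 0 0 0.05'; python3 - <<'E'
from h import *
rows([(.503,-.0375,.235,-.46)])
E
```

```text
t: 1.3
eef_pos: [0.3778, 0.2942, 0.2352]
ee_rot: [3.141, 0.0, -0.437]
force: [-0.3, -0.5, -0.6]
width: 0.0875
at [0.3778 0.2942 0.2352] [ 3.1409e+00  1.0000e-04 -4.3670e-01] w 0.0875 t 1.3 F [-0.3  -0.46 -0.6 ] q [ 1.07  0.02 -0.39 -0.   -1.16  0.06]
[0.8458 0.8253 0.0013] [0.0006 0.0001 0.0222] rows>= 7.090598984697343 0.155177127435317
```

```bash
python3 -m inch '0 0.846 0.825 0 0 0 0.02; 0 0.846 0.825 0 0 0 0.02; 0 0.846 0.825 0 0 0 0.02; 0 0.846 0.825 0 0 0 0.02; 0 0.846 0.825 0 0 0 0.02; 0 0.846 0.825 0 0 0 0.02; 0 0.846 0.825 0 0 0 0.02; 0 0.846 0.825 0 0 0 0.02; 0 0.846 0.825 0 0 0 0.02; 0 0.846 0.825 0 0 0 0.02; 0 0.846 0.825 0 0 0 0.02'; python3 - <<'E'
from h import *
rows([(.503,-.0375,.172,-.46)])
f=grab('side','s1.png'); f2=grab('top','t1.png')
a=cv2.resize(f['img'][100:250,200:360,::-1],None,fx=4,fy=4)
cv2.imwrite('pics/s1z.png',a[:600])
E
```

```text
t: 2.4
eef_pos: [0.5028, -0.0372, 0.2356]
ee_rot: [-3.141, 0.0, -0.457]
force: [0.5, 0.5, -0.7]
width: 0.0878
at [ 0.5028 -0.0372  0.2356] [-3.1415e+00  1.0000e-04 -4.5700e-01] w 0.0878 t 2.4 F [ 0.53  0.51 -0.72] q [ 0.32  0.07 -0.34 -0.   -1.16  0.8 ]
[0.001  0.0008 0.2119] [-0.0001  0.0001  0.0029] rows>= 1.271438984726129 0.020157426804145468
```

View pics/s1z.png

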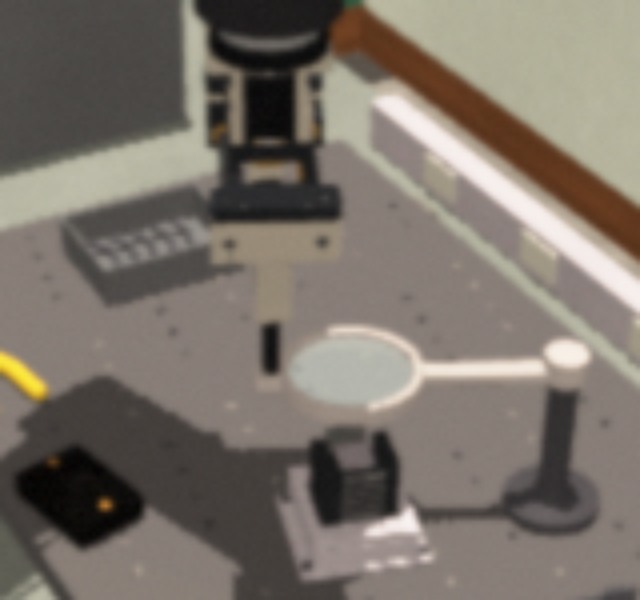

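The pin, at (270,345) in the crop, sits right below the open fingers. I'll descend around it and narrow the gap to cage it.

```bash
python3 -m inch '0 0 0 0.1 0 0 0; 0 0 0 0.212 0 0 0; 0 0 0 0.212 0 0 0; 0.75 0 0 0.212 0 0 0; 0.75 0 0 0.212 0 0 0; 0.75 0 0 0.212 0 0 0; 0.75 0 0 0.212 0 0 0; 0.75 0 0 0.212 0 0 0' 5; python3 - <<'E'
from h import *
piv=np.array([.687,-.129]); r=.2055; a0=np.deg2rad(153.6)
rows([(*(piv+r*np.array([np.cos(a0-d),np.sin(a0-d)])),.172,-.46-d) for d in np.deg2rad(np.arange(8,82,8))])
E
```

```text
t: 3.3
eef_pos: [0.5032, -0.0385, 0.1726]
ee_rot: [-3.141, -0.001, -0.459]
force: [-0.3, -0.0, -0.8]
width: 0.0533
at [ 0.5032 -0.0385  0.1726] [-3.1408e+00 -9.0000e-04 -4.5920e-01] w 0.0533 t 3.3 F [-0.34 -0.04 -0.83] q [ 0.31  0.12 -0.44  0.   -1.01  0.8 ]
[ 0.0045 -0.0976  0.0022] [-0.0008 -0.0008  0.1341] rows>= 0.5863681949375755 0.9368700642714922
[ 0.0245 -0.191   0.0023] [-0.0008 -0.0007  0.2675] rows>= 1.1557670715352992 1.868170252709734
[ 0.0574 -0.2808  0.0024] [-0.0009 -0.0006  0.4008] rows>= 1.7196330924063377 2.799480583855435
[ 0.1024 -0.3651  0.0025] [-0.0009 -0.0006  0.5341] rows>= 2.2751464697917663 3.730793461758635
[ 0.1587 -0.4423  0.0026] [-1.000e-03 -5.000e-04  6.675e-01] rows>= 2.8195859066183746 4.662107359900489
[ 0.2252 -0.511   0.0027] [-1.000e-03 -5.000e-04  8.008e-01] rows>= 3.3502939138475973 5.593421768359668
[ 0.3006 -0.5697  0.0028] [-1.100e-03 -4.000e-04  9.341e-01] rows>= 3.8646827516191555 6.524736468284934
[ 0.3834 -0.6173  0.0029] [-1.1000e-03 -3.0000e-04  1.0675e+00] rows>= 4.360245264771594 7.456051350107263
[ 0.4721 -0.653   0.003 ] [-1.1000e-03 -3.0000e-04  1.2008e+00] rows>= 4.83456650199906 8.387366352862797
[ 0.5648 -0.676   0.0031] [-1.2000e-03 -2.0000e-04  1.3341e+00] rows>= 5.285335241412284 9.318681439899436
```

```bash
python3 -m inch '0.75 0 0 0 0 0 0; 0.75 0 0 0 0 0 0; 0.75 0 0 0 0 0 0; 0.75 0 0 0 0 0 0; 0.75 0 0 0 0 0 0' 5; python3 - <<'E'
from h import *
piv=np.array([.687,-.129]); r=.2055; a0=np.deg2rad(153.6)
rows([(*(piv+r*np.array([np.cos(a0-d),np.sin(a0-d)])),.172,-.46-d) for d in np.deg2rad(np.arange(5,42,5))])
E
```

```text
t: 3.8
eef_pos: [0.5029, -0.0386, 0.1719]
ee_rot: [3.141, 0.0, -0.459]
force: [0.9, -0.4, -0.4]
width: 0.0226
at [ 0.5029 -0.0386  0.1719] [ 3.1414e+00  1.0000e-04 -4.5910e-01] w 0.0226 t 3.8 F [ 0.88 -0.41 -0.43] q [ 0.31  0.12 -0.44  0.   -1.01  0.8 ]
[ 0.0013 -0.0625 -0.0003] [0.0001 0.0001 0.0842] rows>= 0.375282088641317 0.5882621762788122
[ 0.0092 -0.1218 -0.0003] [1.000e-04 1.000e-04 1.676e-01] rows>= 0.7326808569352666 1.1703337030848495
[ 0.0222 -0.1801 -0.0003] [2.000e-04 1.000e-04 2.509e-01] rows>= 1.0887174209118093 1.7524056612311592
[ 0.0403 -0.237  -0.0003] [2.000e-04 1.000e-04 3.342e-01] rows>= 1.4426900019602018 2.3344777280687325
[ 0.0632 -0.2922 -0.0003] [2.000e-04 1.000e-04 4.176e-01] rows>= 1.7939197928095125 2.916549838519402
[ 0.0909 -0.3452 -0.0004] [2.000e-04 1.000e-04 5.009e-01] rows>= 2.141736510250473 3.498621970813244
[ 0.1231 -0.3955 -0.0004] [2.000e-04 1.000e-04 5.842e-01] rows>= 2.48547732913002 4.080694115601036
[ 1.596e-01 -4.429e-01 -4.000e-04] [2.000e-04 1.000e-04 6.676e-01] rows>= 2.8244875476016804 4.662766268201612
```

```bash
python3 -m inch '0.75 0.001 -0.062 0 0 0 0.084; 0.75 0.009 -0.122 0 0 0 0.168; 0.75 0.022 -0.18 0 0 0 0.25; 0.75 0.04 -0.237 0 0 0 0.334; 0.75 0.063 -0.292 0 0 0 0.418; 0.75 0.091 -0.345 0 0 0 0.5; 0.75 0.123 -0.396 0 0 0 0.584; 0.75 0.16 -0.443 0 0 0 0.668; 0.75 0.16 -0.443 0 0 0 0.668'; python3 - <<'E'
from h import *
piv=np.array([.687,-.129]); r=.2055; a0=np.deg2rad(153.6)
rows([(*(piv+r*np.array([np.cos(a0-d),np.sin(a0-d)])),.172,-.46-d) for d in np.deg2rad(np.arange(45,81,5))])
f=grab('side','s2.png')
E
```

```text
t: 4.7
eef_pos: [0.6063, 0.0601, 0.1713]
ee_rot: [3.141, -0.0, -1.16]
force: [-0.3, -0.3, -0.4]
width: 0.0218
at [0.6063 0.0601 0.1713] [ 3.1412e+00 -3.0000e-04 -1.1600e+00] w 0.0218 t 4.7 F [-0.3  -0.35 -0.41] q [ 0.42  0.29 -0.22  0.   -1.06 -0.01]
[ 0.0028 -0.054  -0.0023] [ 0.0004 -0.0003  0.0815] rows>= 0.3245659917244516 0.5693376863255281
[ 0.0105 -0.1132 -0.0023] [ 0.0004 -0.0004  0.1648] rows>= 0.6824560037630852 1.1514043124472955
[ 0.0234 -0.1716 -0.0023] [ 0.0003 -0.0004  0.2482] rows>= 1.0391505393820772 1.7334746617223993
[ 0.0413 -0.2286 -0.0023] [ 3.000e-04 -4.000e-04  3.315e-01] rows>= 1.3938911164348018 2.3155459264165725
[ 0.0641 -0.2838 -0.0023] [ 3.000e-04 -4.000e-04  4.148e-01] rows>= 1.745987771577754 2.8976175548491003
[ 0.0917 -0.3369 -0.0024] [ 3.000e-04 -4.000e-04  4.982e-01] rows>= 2.094765517217787 3.47968936446909
[ 0.1237 -0.3873 -0.0024] [ 3.000e-04 -4.000e-04  5.815e-01] rows>= 2.4395584301931525 4.061761277364447
[ 0.16   -0.4348 -0.0024] [ 3.000e-04 -4.000e-04  6.648e-01] rows>= 2.779709183723295 4.643833254683135
```

View pics/s2.png

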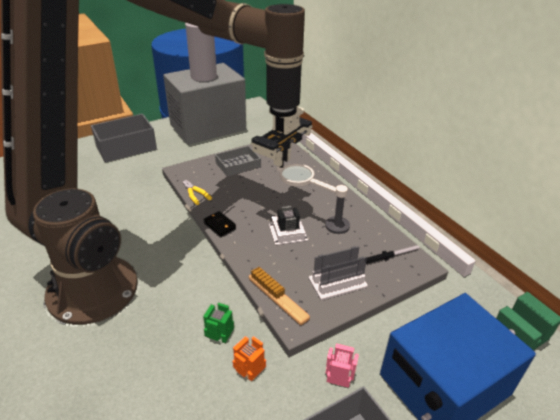

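The lens, at (298,173), is following the gripper. I'll continue to about 75°.

```bash
python3 -m inch '0.75 0.003 -0.054 0 0 0 0.08; 0.75 0.01 -0.113 0 0 0 0.165; 0.75 0.023 -0.172 0 0 0 0.248; 0.75 0.041 -0.229 0 0 0 0.33; 0.75 0.064 -0.284 0 0 0 0.415; 0.75 0.092 -0.337 0 0 0 0.5; 0.75 0.124 -0.387 0 0 0 0.58; 0.75 0.124 -0.387 0 0 0 0.58; 0 0.124 -0.387 0 0 0 0.58; 0 0.124 -0.387 0 0 0 0.58; 0 0.124 -0.387 -0.05 0 0 0.58; 0 0.124 -0.387 -0.22 0 0 0.58'; python3 - <<'E'
from h import *
rows([])
f=grab('top','t3.png');grab('side','s3.png')
E
```

```text
t: 5.95
eef_pos: [0.7233, 0.0713, 0.2327]
ee_rot: [3.133, -0.004, -1.766]
force: [0.7, 0.4, -0.7]
width: 0.0575
at [0.7233 0.0713 0.2327] [ 3.1327 -0.0037 -1.7655] w 0.0575 t 5.95 F [ 0.71  0.38 -0.72] q [ 0.36  0.45  0.16 -0.   -1.3  -0.56]
```

View pics/t3.png

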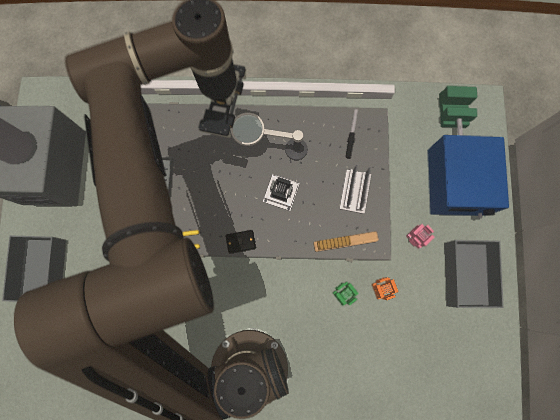

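View pics/s3.png

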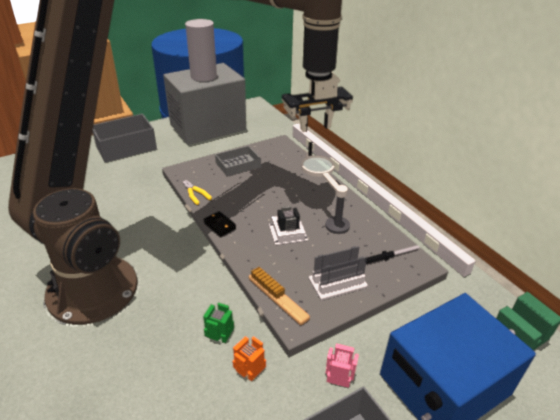

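The arm is swung aside, with the lens at (247,129) in the top view. The cassette and dock are now unobstructed at (282,190). I'll measure them precisely.

```bash
python3 - <<'E'
from h import *
for n in('top','side'):
    f=load(n);Wf=cloud(f);W=Wf.reshape(-1,3);I=f['img'].reshape(-1,3).astype(int)
    near=(np.hypot(W[:,0]-.55,W[:,1]+.085)<.09)
    d=near&(W[:,2]>.052)&(W[:,2]<.072)&(I.min(1)>110)
    P=W[d]; print(n,'dock',d.sum(),cv2.minAreaRect((P[:,:2]*1000).astype(np.float32)),np.median(P[:,2]))
    b=near&(W[:,2]>.036)&(I.min(1)>110)
    print('  all white',b.sum(),cv2.minAreaRect((W[b][:,:2]*1000).astype(np.float32)))
    c=near&(W[:,2]>.09)&(W[:,2]<.12)
    P=W[c];print('  cass',c.sum(),P.mean(0),cv2.minAreaRect((P[:,:2]*1000).astype(np.float32)),P[:,2].max())
    l=(W[:,2]>.148)&(W[:,2]<.163)&(np.hypot(W[:,0]-.687,W[:,1]+.129)<.2)&(np.hypot(W[:,0]-.687,W[:,1]+.129)>.1)&(W[:,1]>-.1)
    P=W[l];print('  lens',l.sum(),P.mean(0),P.min(0),P.max(0))
    u0,u1,v0,v1=(255,310,165,215) if n=='top' else (260,320,195,250)
    cv2.imwrite(f'pics/{n}3z.png',cv2.resize(f['img'][v0:v1,u0:u1,::-1],None,fx=11,fy=11,interpolation=cv2.INTER_CUBIC))
E
```

```text
top dock 263 ((546.4057006835938, -83.3572998046875), (85.93515014648438, 77.20880126953125), 72.2197036743164) 0.060492991654667705
  all white 365 ((545.2152099609375, -83.41717529296875), (90.39373016357422, 92.03598022460938), 72.88127136230469)
  cass 253 [ 0.54555708 -0.08314014  0.0995668 ] ((546.266357421875, -83.374755859375), (62.93564987182617, 56.87183380126953), 72.4596939086914) 0.10924670910757017
  lens 865 [0.70938731 0.01909242 0.1541433 ] [ 0.65897663 -0.03015125  0.14826186] [0.76065622 0.06725671 0.16266546]
side dock 289 ((543.0799560546875, -84.33248901367188), (89.56785583496094, 76.3115463256836), 72.4874038696289) 0.0624897993510346
  all white 568 ((544.97705078125, -104.27544403076172), (102.9822998046875, 135.01438903808594), 57.37232971191406)
  cass 308 [ 0.54148491 -0.0864174   0.10100974] ((543.3427124023438, -84.3048095703125), (66.04225158691406, 57.352046966552734), 72.67810821533203) 0.1087567043367118
  lens 546 [0.70450683 0.01816156 0.15652203] [ 0.65567958 -0.02910961  0.14814672] [0.7566405 0.0689914 0.162886 ]
```

View pics/top3z.png

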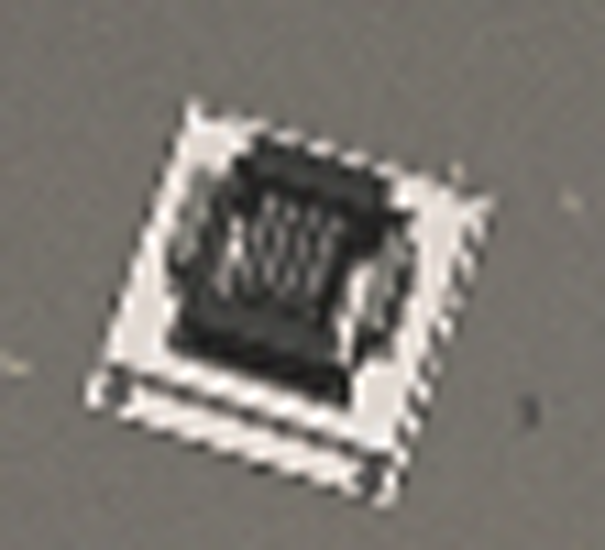

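View pics/side3z.png

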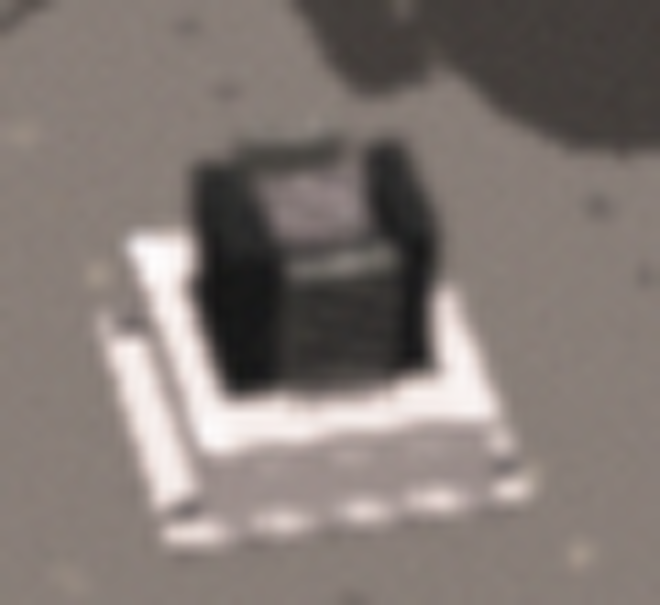

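The cassette centre is (0.545,-0.084), with the pinch line at 72.5°, so tool yaw is -0.305. The magnifier is at about -1.40 rad, at its stop. I'll go above the cassette.

```bash
python3 - <<'E'
from h import *
rows([(.634,-.006,.245,-1.03),(.545,-.084,.245,-.8),(.545,-.084,.245,-.305)])
E
```

```text
at [0.7295 0.0716 0.2464] [-3.1296  0.0035 -1.7643] w 0.0657 t 6.05 F [ 0.08 -0.54  2.24] q [ 0.36  0.44  0.18  0.   -1.3  -0.56]
[0.3152 0.2627 0.0004] [-0.0121 -0.001  -0.7012] rows>= 2.462069462778227 4.898823180401165
[ 0.6274  0.5038 -0.0035] [-0.0121 -0.0025 -0.9209] rows>= 4.8280179983001235 6.4327581625736086
[ 0.6274  0.5038 -0.0035] [-0.0117 -0.0056 -1.3936] rows>= 4.8280179983001235 9.734231298468101
```

```bash
python3 -m inch '0 0 0 -0.08 0 0 0; 0 0.2 0.16 -0.08 0 0 -0.15; 0 0.62 0.5 -0.08 0 0 -0.95; 0 0.62 0.5 -0.08 0 0 -0.95; 0 0.62 0.5 -0.08 0 0 -0.95; 0 0.62 0.5 -0.05 0 0 -0.95; 0 0.62 0.5 -0.05 0 0 -0.95; 0 0.62 0.5 -0.05 0 0 -0.95; 0 0.62 0.5 -0.05 0 0 -0.95; 0 0.62 0.5 -0.05 0 0 -0.95; 0 0.62 0.5 -0.05 0 0 -0.95'; python3 - <<'E'
from h import *
rows([(.545,-.084,.18,-.305),(.545,-.084,.14,-.305)])
E
```

```text
t: 7.15
eef_pos: [0.5432, -0.0815, 0.2524]
ee_rot: [-3.141, -0.0, -0.773]
force: [-0.1, 0.7, 0.2]
width: 0.0873
at [ 0.5432 -0.0815  0.2524] [-3.1411e+00 -5.0000e-04 -7.7290e-01] w 0.0873 t 7.15 F [-0.13  0.71  0.21] q [ 0.21  0.13 -0.23  0.   -1.21  0.59]
[0.0101 0.0019 0.2414] [-4.000e-04 -6.000e-04 -4.468e-01] rows>= 1.4495771689826933 3.1210801503890235
[0.01   0.0019 0.3747] [-4.000e-04 -6.000e-04 -4.468e-01] rows>= 2.2491052529780524 3.1210801503890235
```

```bash
python3 -m inch '0 0.01 0.002 0 0 0 -0.447; 0 0.01 0.002 0 0 0 -0.447; 0 0.01 0.002 0.1 0 0 -0.447; 0 0.01 0.002 0.24 0 0 -0.447; 0 0.01 0.002 0.375 0 0 -0.447; 0 0.01 0.002 0.375 0 0 -0.447; 0 0.01 0.002 0.375 0 0 -0.447'; python3 - <<'E'
from h import *
rows([(.545,-.084,.07,-.305)])
for n in('top','side'):
    f=grab(n,n+'4.png')
    u0,u1,v0,v1=(205,345,120,240) if n=='top' else (220,360,120,250)
    cv2.imwrite(f'pics/{n}4z.png',cv2.resize(f['img'][v0:v1,u0:u1,::-1],None,fx=4.5,fy=4.5,interpolation=cv2.INTER_CUBIC))
    W=cloud(f).reshape(-1,3); P=W[(np.hypot(W[:,0]-.545,W[:,1]+.084)<.09)&(W[:,2]>.14)&(W[:,2]<.17)]
    print(n,len(P)); 
    if len(P)>5: print(P.mean(0),cv2.minAreaRect((P[:,:2]*1000).astype(np.float32)))
E
```

```text
t: 7.85
eef_pos: [0.545, -0.0843, 0.14]
ee_rot: [3.14, 0.001, -0.303]
force: [0.8, 0.4, 1.5]
width: 0.0879
at [ 0.545  -0.0843  0.14  ] [ 3.1402e+00  8.0000e-04 -3.0320e-01] w 0.0879 t 7.85 F [0.82 0.37 1.49] q [ 0.2   0.23 -0.38  0.   -0.96  1.06]
[-2.000e-04 -1.100e-03  2.333e-01] [0.0013 0.0008 0.0017] rows>= 1.3995676545784024 0.016114781202250742
top 2
side 63
[ 0.5266192  -0.13848114  0.15722416] ((525.1649169921875, -136.77781677246094), (13.599019050598145, 25.62264633178711), 41.89350891113281)
```

View pics/side4z.png

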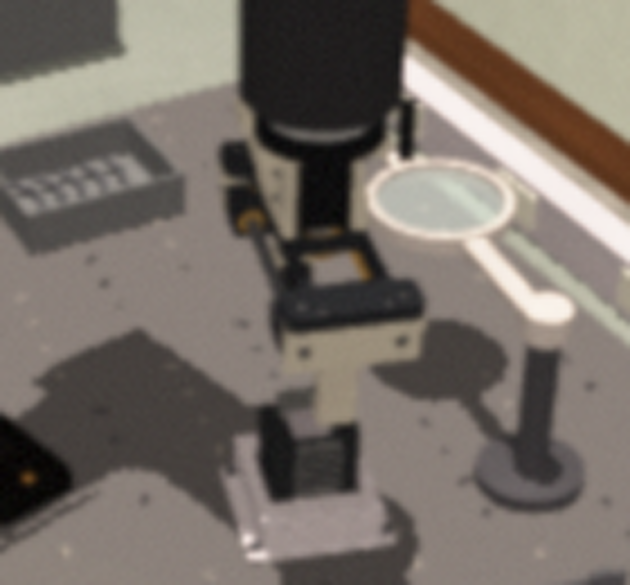

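View pics/top4z.png

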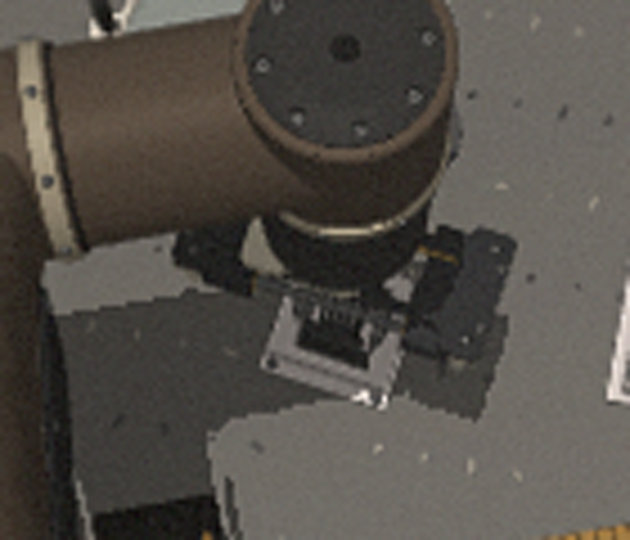

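The near finger, at (338,395) in the side crop, is in front of and above the ribbed catch at (320,465). The magnifier is well clear. I'll descend.

```bash
python3 -m inch '0 0 -0.001 0.08 0 0 0.002; 0 0 -0.001 0.16 0 0 0.002; 0 0 -0.001 0.2 0 0 0.002; 0 0 -0.001 0.233 0 0 0.002; 0 0 -0.001 0.233 0 0 0.002' 25; python3 - <<'E'
from h import *
rows([(.545,-.084,.07,-.305)])
f=grab('side')
cv2.imwrite('pics/s5z.png',cv2.resize(f['img'][150:250,240:350,::-1],None,fx=5.5,fy=5.5,interpolation=cv2.INTER_CUBIC))
E
```

```text
t: 8.45
eef_pos: [0.5448, -0.0839, 0.0695]
ee_rot: [3.141, 0.0, -0.305]
force: [0.7, -0.6, -1.3]
width: 0.0875
at [ 0.5448 -0.0839  0.0695] [ 3.1413e+00  3.0000e-04 -3.0520e-01] w 0.0875 t 8.45 F [ 0.72 -0.62 -1.29] q [ 0.2   0.31 -0.46  0.   -0.8   1.06]
[ 0.0007  0.0001 -0.0017] [ 0.0003  0.0003 -0.0002] rows>= 0.011195732521224789 0.003213813459771053
```

View pics/s5z.png

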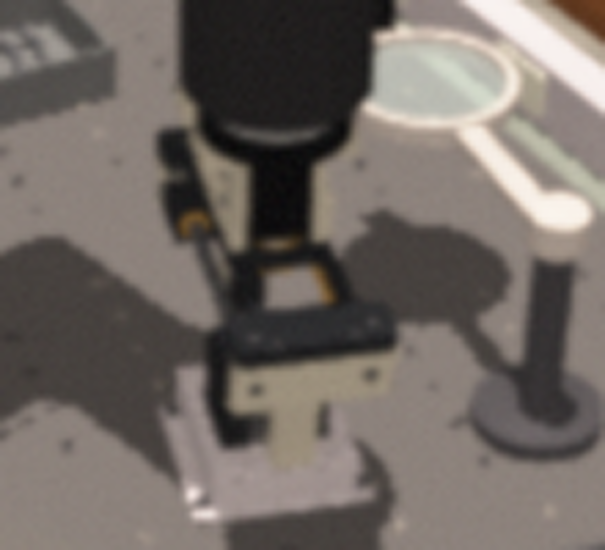

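The finger is lined up with the catch, with its tip just above the dock rim at (292,465). I'll close now.

```bash
python3 -m inch '1 0 0 0 0 0 0; 1 0 0 0 0 0 0; 1 0 0 0 0 0 0; 1 0 0 0 0 0 0; 1 0 0 0 0 0 0; 1 0 0 0 0 0 0; 1 0 0 0 0 0 0; 1 0 0 0 0 0 0; 1 0 0 0 0 0 0; 1 0 0 0 0 0 0; 1 0 0 0 0 0 0; 1 0 0 0 0 0 0' 25;  python3 -m inch '1 0 0 0 0 0 0; 1 0 0 0 0 0 0'
```

```text
t: 9.7
eef_pos: [0.545, -0.084, 0.0704]
ee_rot: [3.142, -0.001, -0.305]
force: [-2.6, 0.6, 9.0]
width: 0.0443
t: 9.9
eef_pos: [0.545, -0.084, 0.0704]
ee_rot: [3.142, -0.001, -0.305]
force: [-3.3, 0.3, 9.0]
width: 0.0442
```

Opening is 44 mm, so both catches are home. I'll lift slowly at first and watch the force.

```bash
python3 -m inch '1 0 0 -0.01 0 0 0; 1 0 0 -0.02 0 0 0; 1 0 0 -0.03 0 0 0; 1 0 0 -0.04 0 0 0; 1 0 0 -0.05 0 0 0';  python3 - <<'E'
from h import *
rows([])
f=grab('side')
cv2.imwrite('pics/s6z.png',cv2.resize(f['img'][150:250,240:350,::-1],None,fx=5.5,fy=5.5,interpolation=cv2.INTER_CUBIC))
E
```

```text
t: 10.4
eef_pos: [0.5447, -0.0839, 0.0847]
ee_rot: [3.142, 0.0, -0.305]
force: [0.3, -0.2, -1.9]
width: 0.0443
at [ 0.5447 -0.0839  0.0847] [ 3.1415e+00  2.0000e-04 -3.0520e-01] w 0.0443 t 10.4 F [ 0.29 -0.25 -1.92] q [ 0.2   0.29 -0.45 -0.   -0.83  1.06]
```

View pics/s6z.png

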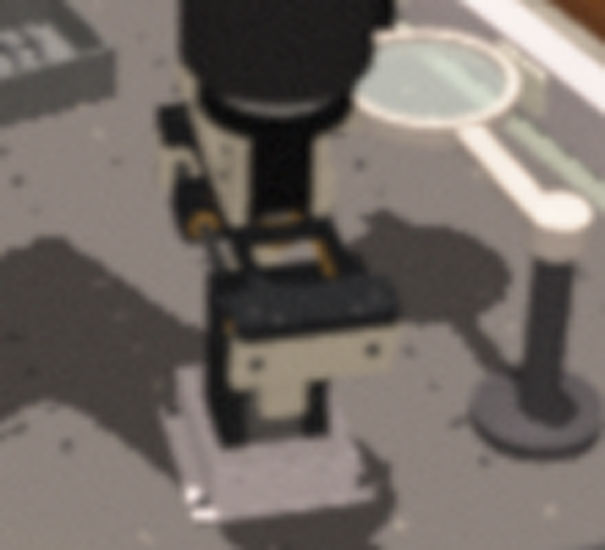

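```bash
python3 -m inch '1 0 0 -0.02 0 0 0; 1 0 0 -0.05 0 0 0; 1 0 0 -0.08 0 0 0; 1 0 0 -0.11 0 0 0';  python3 - <<'E'
from h import *
rows([])
f=grab('side')
cv2.imwrite('pics/s7z.png',cv2.resize(f['img'][150:250,240:350,::-1],None,fx=5.5,fy=5.5,interpolation=cv2.INTER_CUBIC))
E
```

```text
t: 10.85
eef_pos: [0.5449, -0.0839, 0.1186]
ee_rot: [-3.141, -0.0, -0.305]
force: [-0.4, 0.4, -1.5]
width: 0.0439
at [ 0.5449 -0.0839  0.1186] [-3.1414e+00 -5.0000e-04 -3.0510e-01] w 0.0439 t 10.85 F [-0.45  0.36 -1.55] q [ 0.2   0.25 -0.41  0.   -0.91  1.06]
```

View pics/s7z.png

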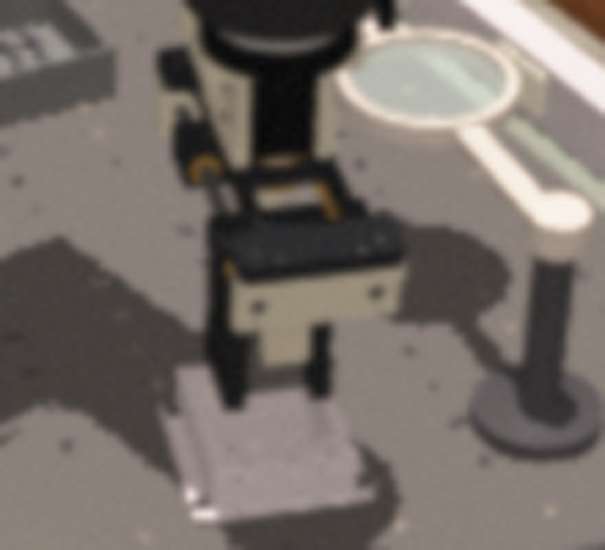

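The cassette has come out with the fingers: its bottom, at about (235,400), is above the dock. I'll raise it to about 10 cm.

```bash
python3 -m inch '1 0 0 -0.04 0 0 0; 1 0 0 -0.08 0 0 0; 1 0 0 -0.12 0 0 0; 1 0 0 -0.16 0 0 0; 1 0 0 -0.18 0 0 0; 1 0 0 -0.18 0 0 0; 1 0 0 -0.18 0 0 0; 1 0 0 -0.18 0 0 0; 1 0 0 -0.18 0 0 0';  python3 - <<'E'
from h import *
rows([])
f=grab('side');g=grab('top','t8.png')
cv2.imwrite('pics/s8z.png',cv2.resize(f['img'][130:250,230:360,::-1],None,fx=5,fy=5,interpolation=cv2.INTER_CUBIC))
for n,x in(('s',f),('t',g)):
    W=cloud(x).reshape(-1,3);I=x['img'].reshape(-1,3)
    l=(W[:,2]>.148)&(W[:,2]<.163)&(np.hypot(W[:,0]-.687,W[:,1]+.129)<.2)&(np.hypot(W[:,0]-.687,W[:,1]+.129)>.1)&(W[:,1]>-.04)&(W[:,0]>.64)
    P=W[l];print('lens',l.sum(),(P.min(0)+P.max(0))/2)
    c=(np.hypot(W[:,0]-.545,W[:,1]+.084)<.05)&(W[:,2]>.075)&(W[:,2]<.15)&(I.max(1)<90)
    print('cass low',c.sum(),W[c].min(0) if c.any() else '', np.percentile(W[c][:,2],[1,5]) if c.any() else '')
E
```

```text
t: 11.8
eef_pos: [0.5444, -0.0839, 0.171]
ee_rot: [3.141, 0.001, -0.305]
force: [0.4, -0.7, -2.7]
width: 0.0435
at [ 0.5444 -0.0839  0.171 ] [ 3.1411e+00  1.1000e-03 -3.0520e-01] w 0.0435 t 11.8 F [ 0.38 -0.7  -2.71] q [ 0.2   0.2  -0.34 -0.   -1.03  1.06]
lens 488 [0.70882812 0.01877864 0.15548126]
cass low 46 [ 0.50943575 -0.11503987  0.13554839] [0.13606572 0.13851411]
lens 121 [0.74769584 0.02717529 0.15564775]
cass low 20 [ 0.51255049 -0.09604519  0.1301246 ] [0.13067958 0.13289952]
```

View pics/s8z.png

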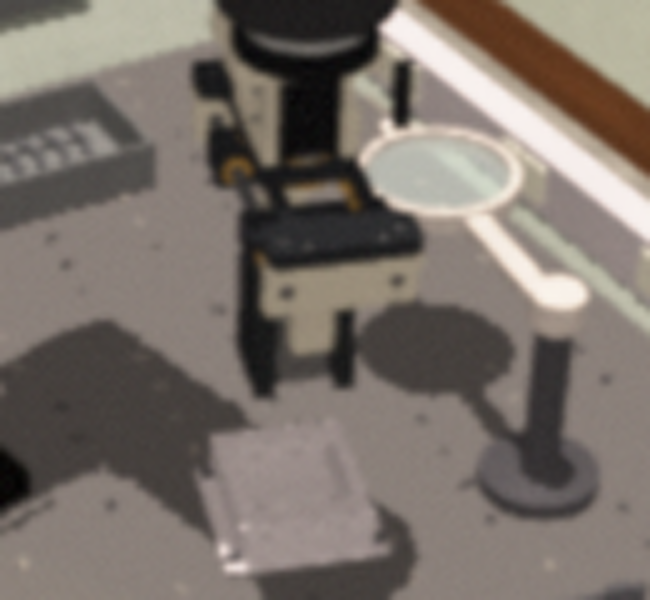

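View pics/t8.png

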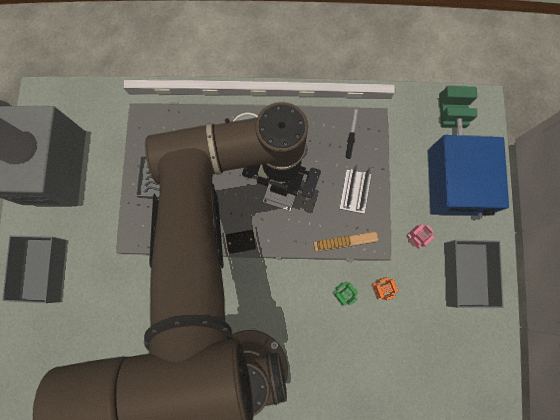

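```bash
python3 -m inch '1 0 0 0 0 0 0; 1 0 0 0 0 0 0; 1 0 0 0 0 0 0; 1 0 0 0 0 0 0; 1 0 0 0 0 0 0; 1 0 0 0 0 0 0; 1 0 0 0 0 0 0; 1 0 0 0 0 0 0';  python3 - <<'E'
from h import *
f=grab('side'); W=cloud(f).reshape(-1,3);I=f['img'].reshape(-1,3)
c=(np.hypot(W[:,0]-.545,W[:,1]+.084)<.05)&(W[:,2]>.075)&(W[:,2]<.15)&(I.max(1)<90)
print(c.sum(),W[c][:,2].min()); s=arm.get_state(); print(s['width'],s['force'],abs(s['qd']).max())
E
```

```text
t: 12.7
eef_pos: [0.5448, -0.0839, 0.1716]
ee_rot: [-3.142, -0.0, -0.305]
force: [0.4, -0.2, -1.6]
width: 0.0436
47 0.1378374047836275
0.04363162529538215 [-0.85618678 -0.10696203 -1.50301386] 0.0012493623965649488
```

The cassette's underside hasn't moved from z ≈ 0.137 m, the grip is stable and the arm is at rest. I'll hand it in.

```bash
python3 -c "
from station import arm
print(arm.job_done())"
```

```text
the job is handed in; nothing more can be done
None
```

I swung the magnifier aside, pinched both cassette catches home, lifted the cassette out of its dock and handed the job in with it held about 10 cm up. That took about 13 s of the 45 s allowed, and the hand-in gave no verdict.

- **Magnifier:** I caged the handle pin and swung the arm clockwise. From the images it sits at about -1.4 rad, at its stop, and a final picture with the cassette raised shows it still there.
- **Catches:** The fingers closed to 44 mm at 25 N. The cassette's 46 mm pressed size suggests both catches are home, but the joints themselves cannot be read.
- **Hold:** The cassette's underside was at z ≈ 0.137 m, about 75 mm above the dock's top. It was unchanged between two looks about 0.9 s apart, so it was not slipping. The tool was vertical, the arm at rest, and the force reading of about 1.5 N fits the cassette's weight.
- **Other things:** They looked undisturbed in the last top view, though the arm hid part of the slab, including the nipper. I did not measure any of them again.

No check failed. The two cameras agreed on positions to within 2–5 mm, and I aimed at the average.

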